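Clear the leaflet folder's jam and snap its roller cover back on

ROBOT

A 7-joint arm with a two-finger parallel gripper is mounted at the origin on the work surface. World frame = base frame: x ahead of the robot, y to its left, z up, the work surface at z = 0. Lengths are in m, angles in rad, forces in N, time in s.
With the tool pointing down it reaches from about 0.425 to 0.925 m from the base axis. Payload 6.8 kg.
Tool frame: the origin (TCP) lies at the very end of the fingers, on their centre line; the grasp point (between the pads) lies 19 mm behind it; x points along the fingers, y is the direction in which the jaws open and shut, and the axes are right-handed (so a half turn about x gives the same grasp; the last joint's range is limited). The gripper opens to 88 mm and grips with 3 to 60 N. Pads are 20 mm wide; open, the fingers measure 115 mm over their backs; the gripper's body (75 mm by 178 mm) begins 61 mm behind the grasp point.
Start: joints at [-1.412, 0.477, 0.022, 1.555, -0.011, 1.109, -0.083], TCP at [0.178, 0.651, 0.223] pointing down, gripper open.
Joint ranges: [-2.96, 2.96], [-0.34, 2.1], [-1.41, 1.46], [0.24, 2.44], [-1.37, 4.51], [0.17, 1.92], [-2.96, 2.96]. Speed limits (rad/s): [2.39, 2.39, 3.14, 3.14, 3.14, 3.14, 3.14].

INTERFACE

Orientations are given as a unit quaternion [w, x, y, z].
In Python, from workcell import telemetry, vision, hand_in gives the robot as it stands. The module is installed in compiled form; this text tells all that it offers.
- The arm moves only by the shell command python3 -m creep 'ROWS' [OPENING] [FORCE]. ROWS is JSON, a list of rows, each a list of 6 numbers: the shift along the tool's x, y, z in m, then the turn, a rotation vector about the tool's x, y, z in degrees. A call has exactly 5 rows; each row shifts and turns the commanded pose from where the row before left it, along the tool's axes as they then stand; what a row does not reach is not made up. A row lasts 1/10 s, in which the tool goes at most 50 mm and 8.59 degrees, less where a joint would pass 70% of its speed; a pose out of reach is approached as far as the arm can. A call is refused whole if a number of a shift passes 0.05 or a number of a turn 8.59, either way. A call with a gripper value outside its range is refused whole. OPENING is the opening, from 0 (shut) to 1 (fully open), set as the call begins (- or left out, the last holds). The fingers move at their own pace and stop on an object; FORCE is the grip in N (left out, the last holds). Time passes only in rows, so rows that do not move let the fingers close, or fill a call up. It gives the time, the measured TCP pose, the force and the opening at its end, in the units of the state.
- telemetry.get_obs(): the state, without advancing time (a new reading comes with each control period).
- vision.grab_frame(name): name is "scene" or "top"; returns the picture (400x640x3 uint8, red, green, blue); there is no depth.
- vision.camera_model(name): a dict with "fx", "fy", "cx", "cy" (pixels), "extrinsics" (4x4, takes a point from world to camera coordinates). Camera axes: x right, y down, z forward; pixel columns grow to the right and rows downward; lengths in m; the calibration is good to about 2 mm. A picture is of the moment at which its call begins. camera_model takes no time and is no camera call.
- hand_in(): hands the job in, once; it reports no verdict.
Trained networks look in the newest picture that a camera, given by its name, has taken for a name from the list of things; names that differ only in an ending like _2 or _b are one class to them, and where a whole thing is asked for, a point or a joint stands for the part that bears it (a point fixed in the world has none). Each returns a list of dicts, best first, with "confidence" (0 to 1); they miss things now and then, are a little off and sometimes report something else, mostly with a low value. They report only what shows in the picture. A call takes as long as a camera call. They do not tell look-alikes from the thing itself.
- vision.outline_of(camera, query): "mask" (400x640 bool, what is visible of it) and "pixel" ([column, row] in pixels, amid what is visible of it).
The state is a dict: "time_s": time; "joints": joint angles; "joint_vel": joint speeds; "joint_torque": joint torques, N m; "tcp_pos": TCP position; "tool_rot": TCP orientation; "wrist_force": force on the tool from outside, world axes, zero at the start; "ft_torque": the same for the moment, N m; "width": opening from 0.0 (shut) to 1.0 (fully open).
Only numpy, scipy, OpenCV 4.12 (cv2) and the standard library are available. Lean on these libraries where they do the work, as an engineer would, in place of code of your own. Each camera call takes 0.05 s, during which the arm holds its last target. There are 200 camera calls.

TASK

The leaflet folder has jammed: take the two crumpled leaflets off its rollers and throw them into the red reject bin. Then fit the blue clip cover over the rollers and press it straight down until both orange catches snap through and it sits flush on the deck. Keep pressing it home with about 10 N and finish like that, still holding it down so that I can do up its captive screws; leave the bottles, the loose cap and the leaflet packet where they are.

Things in the scene. Friction and masses are not known exactly. Their poses are not given: they have to be found in the camera images.
- folder: Tabletop leaflet folder, fixed, white and green. Housing 240 (x) x 260 (y) x 100 mm; origin on the table under its centre, x along the rollers. Infeed and sloping fold plate at +y (y 130 to 335 mm, up to 190 mm high), delivery tray at -y (to y = -220 mm, 50 mm high). On the deck a control strip at x = -94 mm, 7 mm high, and a red stop button, 22 mm high, at (92, -100).
- seat (a point): Centre of the folder's deck, 100 mm above the table, at the foot of the roller frame; axes as the folder's. With the cover fully home its origin lies here and its x axis is parallel to this x, either way round.
- frame_top (a point): Centre of the top of the roller frame, the fixed aluminium block with three dark roller tops that the cover fits over: 110 (x) x 84 (y), 18 mm tall above the deck, so its top is 118 mm above the table. Its upper 8 mm taper in by 4 mm all round as a lead-in. Axes as the folder's.
- catch_near (a joint): Orange spring catch, 18 mm wide, in the roller frame's short side at folder -x. 0 = fully out (5 mm proud of that side), up to 0.007 m when pushed in. Its ramp runs from 15 down to 5.6 mm above the deck, its flat underside is at 5 mm. It starts to give at about 3 N sideways and takes 5 N when flush.
- catch_far (a joint): The same catch in the other short side, at folder +x.
- cover: Blue plastic clip cover, an open-bottomed box 121 (x) x 95 (y) x 30 mm tall, walls 4 mm, 80 to 190 g, lying right way up on the table. Origin: centre of its underside; z up. On each long side an ear with a steel captive screw reaches y = +-64 mm, 18 mm high. Inside it clears the roller frame by 1.5 mm a side. Each short wall has a window 24 mm wide above a 3.5 mm strip. The same half a turn round.
- cover_rib (a point): Middle of the top of the cover's black grip rib, 54 mm above the cover's underside. The rib stands on the cover's top (30 mm above its underside), runs along the cover's x, and is 64 long, 18 wide (y) and 24 mm tall. Axes as the cover's.
- cover_strip (a point): Underside of the strip below one window (cover -x). The two strips meet the catches when the cover is about 12 mm above its seat. Pressed straight down it takes 10 to 20 N in all, dropping to a few N over the last 5 mm; at about 1.5 mm the catches spring out into the windows and the cover bottoms on the deck.
- wad_a: Crumpled leaflet, a stiff white paper ball about 35 mm across, 12 g, lying on the roller frame (top 118 mm above the table). Origin: its centre, 13.5 mm above what it lies on.
- wad_b: Second crumpled leaflet, same size and make, on the roller frame beside the first; their centres are about 54 mm apart along the folder's x.
- bin: Red open reject bin, fixed, 150 x 150 x 100 mm tall, walls 4 mm. Origin: centre of its underside.
- bottle_a: A bystander: capped amber glass bottle, 39 mm across, 75 mm tall, 80 g, standing loose on the table. Origin: centre of its underside.
- bottle_b: A bystander: capped amber glass bottle, 39 mm across, 75 mm tall, 80 g, standing loose on the table. Origin: centre of its underside.
- bottle_c: A bystander: capped amber glass bottle, 39 mm across, 75 mm tall, 80 g, standing loose on the table. Origin: centre of its underside.
- bottle_d: A bystander: capped amber glass bottle, 39 mm across, 75 mm tall, 80 g, standing loose on the table. Origin: centre of its underside.
- cap: A bystander: loose white bottle cap, 33 mm across, 20 mm tall. Origin: centre of its underside.
- packet: A bystander: banded packet of folded leaflets, 60 x 30 x 14 mm, 30 g. Origin: centre of its underside.
Mind the look-alikes: they are no part of the job. There is more than one size of the cover; the job needs the largest.

How it is judged:
On the way, in this order (a step that is already met when the one before it is completed fails the run):
1. both crumpled leaflets lie in the reject bin, let go (x of wad_a in the frame of bin between -0.072 and 0.072 m and y of wad_a in the frame of bin between -0.072 and 0.072 m and z of wad_a in the frame of bin between 0.005 and 0.085 m and contact force between the fingers and wad_a below 0.1 N and x of wad_b in the frame of bin between -0.072 and 0.072 m and y of wad_b in the frame of bin between -0.072 and 0.072 m and z of wad_b in the frame of bin between 0.005 and 0.085 m and contact force between the fingers and wad_b below 0.1 N), for 0.2 s.
2. the cover sits flush on the deck with both catches sprung out into its windows (z of cover in the frame of seat below 0.002 m and horizontal distance between cover and seat below 0.004 m and angle between cover's own z axis and vertical below 0.03 rad and value of joint each of catch_near, catch_far below 0.0015 m), for 0.2 s.
At the end, for the whole second after the job is handed in: Both wads lie in the reject bin (centres under 85 mm above its underside), untouched. The cover is under 2 mm above the seat, within 4 mm sideways and 0.03 rad of level, both catches out to 1.5 mm, and the fingers, on it with over 3 N, press it on to the folder with over 5 N (all of step 1 and all of step 2 and contact force between cover and folder above 5 N and contact force between the fingers and cover above 3 N); the arm keeps its last pose, push and grip.
It fails at once if a bystander bottle knocked over or shifted by more than 30 mm (distance of any of bottle_a, bottle_b, bottle_c, bottle_d from where it was at the start of the episode above 0.03 m or angle between any of bottle_a, bottle_b, bottle_c, bottle_d's own z axis and vertical above 0.5 rad).
It fails at once if the loose cap or the leaflet packet shifted by more than 30 mm (distance of any of cap, packet from where it was at the start of the episode above 0.03 m).
It also fails if it takes over 72 s, if anything falls off the work surface, if the arm or the gripper's body presses on something with over 40 N, if the wrist force passes 120 N, or if a joint passes its speed limit or range.

## Working session

There is one attempt and no reset: what is moved stays moved. The work goes in short steps, Python scripts to look and compute and a shell command to move; the robot and the scene stay as the last step left them, time stands still between calls to the robot, and variables do not carry over. Pictures are saved under pics/ and viewed, about 8 in all and at most 12, crops included, and the job is handed in when it is done.

```bash
mkdir -p pics; cat > h.py <<'E'
import numpy as np, cv2
from workcell import telemetry, vision, hand_in
def snap(cam,fn=None,crop=None,s=1):
    im=vision.grab_frame(cam)
    if fn:
        o=im if crop is None else im[crop[1]:crop[3],crop[0]:crop[2]]
        cv2.imwrite('pics/'+fn,cv2.resize(o,None,fx=s,fy=s,interpolation=cv2.INTER_CUBIC)[:,:,::-1])
    return im
def proj(cam,P):
    m=vision.camera_model(cam);E=np.array(m['extrinsics']);P=np.atleast_2d(P)
    c=P@E[:3,:3].T+E[:3,3]
    return np.c_[m['fx']*c[:,0]/c[:,2]+m['cx'],m['fy']*c[:,1]/c[:,2]+m['cy']]
def unproj(cam,uv,z):
    m=vision.camera_model(cam);E=np.array(m['extrinsics']);uv=np.atleast_2d(uv)
    d=np.c_[(uv[:,0]-m['cx'])/m['fx'],(uv[:,1]-m['cy'])/m['fy'],np.ones(len(uv))]@E[:3,:3]
    o=-E[:3,:3].T@E[:3,3]
    return o+d*((z-o[2])/d[:,2])[:,None]
E
python3 - <<'E'
from h import *
np.set_printoptions(precision=4,suppress=True)
o=telemetry.get_obs();print(o)
a=snap('scene','s0.png');b=snap('top','t0.png')
for c in('scene','top'):
    E=np.array(vision.camera_model(c)['extrinsics']);print(c,-E[:3,:3].T@E[:3,3],vision.camera_model(c)['fx'])
for c in('scene','top'):
  for q in('folder','cover','cover_rib','wad_a','bin','catch_near','bottle_a','cap','packet'):
    print(c,q,[(round(r['confidence'],2),np.round(r['pixel']).tolist(),int(r['mask'].sum())) for r in vision.outline_of(c,q)])
E
```

```text
{'time_s': 0.0, 'joints': array([-1.4121,  0.4778,  0.0223,  1.5564, -0.0115,  1.1093, -0.0831]), 'joint_vel': array([ 0.0018,  0.0003, -0.0002,  0.    ,  0.0014, -0.0004, -0.0004]), 'joint_torque': array([  0.0004, -58.2841,   1.5344, -27.2614,  -0.0545,   0.017 ,
         0.0002]), 'tcp_pos': array([0.1778, 0.6505, 0.2217]), 'tool_rot': array([ 0.7008,  0.0934,  0.7009, -0.0947]), 'wrist_force': array([ 1.0033, -0.2254, -0.027 ]), 'ft_torque': array([-0.0105,  0.0089,  0.023 ]), 'width': 0.9994481986704024}
scene [0.9482 0.055  0.7543] 363.5719425683954
top [ 0.2957 -0.0313  1.0587] 363.833563216563
scene folder [(0.72, [501.0, 266.0], 28915), (0.43, [179.0, 233.0], 6680)]
scene cover [(0.9, [305.0, 166.0], 748), (0.68, [246.0, 138.0], 657), (0.64, [277.0, 205.0], 1968)]
scene cover_rib [(0.66, [280.0, 209.0], 1929), (0.66, [249.0, 137.0], 694), (0.46, [189.0, 174.0], 404)]
scene wad_a [(0.7, [469.0, 233.0], 228), (0.59, [470.0, 255.0], 246), (0.41, [269.0, 270.0], 450)]
scene bin [(0.93, [179.0, 232.0], 6501)]
scene catch_near []
scene bottle_a [(0.91, [223.0, 281.0], 481), (0.87,
[... 184 characters left out ...]
, 29122)]
top folder [(0.78, [177.0, 169.0], 15049)]
top cover [(0.94, [348.0, 206.0], 1571), (0.83, [334.0, 256.0], 800), (0.65, [396.0, 279.0], 796)]
top cover_rib [(0.8, [398.0, 283.0], 832), (0.61, [333.0, 259.0], 801), (0.56, [348.0, 210.0], 1557)]
top wad_a [(0.59, [195.0, 152.0], 119), (0.56, [194.0, 176.0], 148), (0.39, [412.0, 162.0], 3628)]
top bin [(0.75, [411.0, 159.0], 3628), (0.41, [322.0, 134.0], 92)]
top catch_near [(0.74, [345.0, 208.0], 1522)]
top bottle_a [(0.8, [370.0, 138.0], 209), (0.69, [342.0, 148.0], 212), (0.68, [282.0, 237.0], 157), (0.55, [430.0, 220.0], 234)]
top cap [(0.4, [324.0, 135.0], 86), (0.35, [341.0, 146.0], 199)]
top packet [(0.79, [390.0, 236.0], 254)]
```

View pics/t0.png

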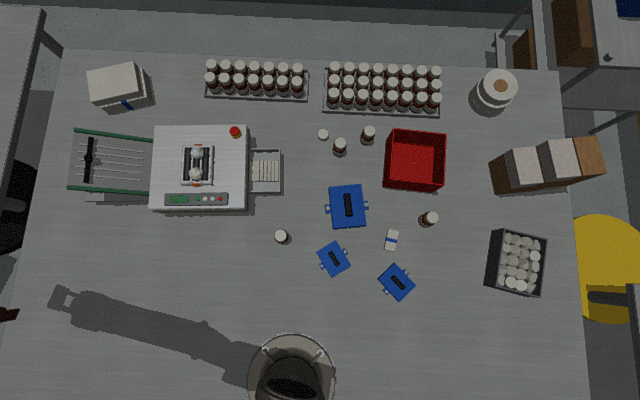

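View pics/s0.png

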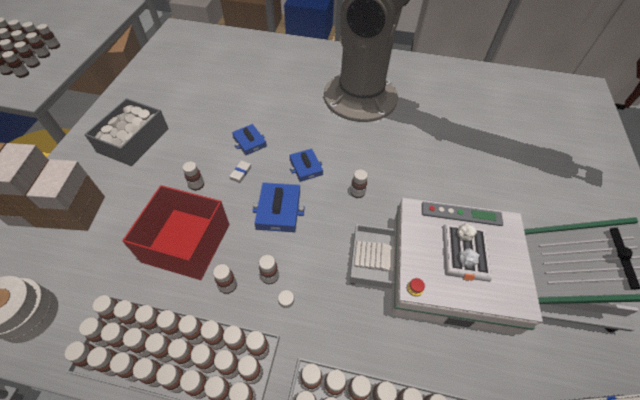

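Pictures 1 and 2. In the top view, world +x is up and +y is left. The folder is at (200,168), with the wads at (195,152) and (194,176), and the bin is at (412,160).

There are three blue covers, at top pixels (348,206), (333,258) and (397,282). The one at (348,206) has about twice the area of the others, so it should be the largest. I'll confirm that in a crop while fitting poses.

```bash
cat > fit.py <<'E'
from h import *
from scipy.optimize import minimize
def grads(im,s):
    g=cv2.GaussianBlur(im.astype(np.float32),(0,0),s)
    return np.stack([cv2.Sobel(g,cv2.CV_32F,1,0),cv2.Sobel(g,cv2.CV_32F,0,1)],-1) # h,w,3,2
def rect(a,b,z): return [np.array([[-a,-b,z],[a,-b,z],[a,b,z],[-a,b,z],[-a,-b,z]])]
def score(p,G,rects):
    c,s=np.cos(p[2]),np.sin(p[2]);R=np.array([[c,-s,0],[s,c,0],[0,0,1]]);t=0
    for cam,g in G.items():
        for w,r in rects:
            for A,B in zip(r[:-1],r[1:]):
                P=A+(B-A)*np.linspace(.04,.96,40)[:,None]
                uv=proj(cam,P@R.T+[p[0],p[1],0]);d=uv[-1]-uv[0];n=np.array([-d[1],d[0]])/np.hypot(*d)
                v=np.stack([cv2.remap(g[...,k,:]@n.astype(np.float32),uv[:,0].astype(np.float32)[None],uv[:,1].astype(np.float32)[None],cv2.INTER_LINEAR)[0] for k in range(3)],-1)
                t+=w*np.abs(v.mean(0)).sum()*np.hypot(*d)/100
    return -t
def fit(ims,rects,p0):
    p=np.array(p0,float)
    for s,st in((3,.012),(1.5,.005),(.8,.003)):
        G={c:grads(i,s) for c,i in ims.items()}
        sim=np.array([p,p+[st,0,0],p+[0,st,0],p+[0,0,st*8]])
        r=minimize(score,p,(G,rects),method='Nelder-Mead',options=dict(initial_simplex=sim,xatol=1e-5,fatol=1e-4));p=r.x
    return p,r.fun
COVER=[(1,rect(.0605,.0475,.03)[0]),(1,rect(.032,.009,.054)[0])]
FOLDER=[(1,rect(.12,.13,.1)[0]),(1,rect(.051,.038,.118)[0])]
FRAME=[(1,rect(.051,.038,.118)[0]),(.5,rect(.055,.042,.110)[0])]
BIN=[(1,rect(.075,.075,.1)[0])]
E
python3 - <<'E'
from fit import *
np.set_printoptions(precision=4,suppress=True)
ims={c:snap(c) for c in('top','scene')}
q=telemetry.get_obs()['tool_rot']
from scipy.spatial.transform import Rotation as Ro
print('tool axes cols',Ro.from_quat(np.r_[q[1:],q[0]]).as_matrix())
def xy(uv,z,cam='top'): return unproj(cam,uv,z)[0,:2]
for n,uv,z in(('c1',[348,206],.04),('c2',[333,258],.03),('c3',[397,282],.03)):
    for half in (COVER,) if n=='c1' else ():
        for k in (dict(both=ims),{'t':{'top':ims['top']}},{'s':{'scene':ims['scene']}}):
            for m,I in k.items():
                best=min((fit(I,half,[*xy(uv,z),a]) for a in(0.1,.4,-.3,1.2,1.6)),key=lambda r:r[1]);print(n,m,best)
fo=[*xy([199,168],.1),0.]
for nm,M,p0 in(('folder',FOLDER,fo),('frame',FRAME,[*xy([197,165],.118),0.]),('bin',BIN,[*xy([415,160],.1),0.05])):
    for m,I in(('both',ims),('top',{'top':ims['top']}),('scene',{'scene':ims['scene']})):
        print(nm,m,*min((fit(I,M,[p0[0],p0[1],a]) for a in(-.05,0,.05)),key=lambda r:r[1]))
W={'top':[[195,152],[194,176]],'scene':[[470,255],[469,233]]}
for c in W: print('wad',c,unproj(c,W[c],.1315)[:,:2].ravel())
for n,t,z in(('bottles',[[370,138],[342,148],[282,237],[430,220]],.05),('cap',[[323,134]],.02),('packet',[[391,237]],.014)): print(n,unproj('top',t,z)[:,:2])
for c in('c2','c3'): pass
a=cv2.resize(ims['top'][120:305,140:440],None,fx=2.5,fy=2.5,interpolation=cv2.INTER_CUBIC)
cv2.imwrite('pics/c1.png',a[:,:,::-1])
E
```

```text
tool axes cols [[-0.      0.2636  0.9646]
 [ 0.      0.9646 -0.2636]
 [-1.      0.     -0.    ]]Traceback (most recent call last):
  File "<stdin>", line 12, in <module>
  File "<stdin>", line 12, in <genexpr>
  File "fit.py", line 22, in fit
    r=minimize(score,p,(G,rects),method='Nelder-Mead',options=dict(initial_simplex=sim,xatol=1e-5,fatol=1e-4));p=r.x
    res = _minimize_neldermead(fun, x0, args, callback, bounds=bounds,
                               **options)
    fxe = func(xe)
    fx = function(np.copy(x), *(wrapper_args + args))
  File "fit.py", line 13, in score
    uv=proj(cam,P@R.T+[p[0],p[1],0]);d=uv[-1]-uv[0];n=np.array([-d[1],d[0]])/np.hypot(*d)
  File "h.py", line 10, in proj
    m=vision.camera_model(cam);E=np.array(m['extrinsics']);P=np.atleast_2d(P)
ValueError: time passes only in moves, steps and waits
```

```bash
python3 - <<'E'
s=open('h.py').read()
s=s.replace("def proj(","from functools import cache\n@cache\ndef cm(c): return vision.camera_model(c)\ndef proj(").replace("m=vision.camera_model(cam)","m=cm(cam)")
open('h.py','w').write(s)
s=open('fit.py').read()
s=s.replace("v=np.stack([cv2.remap(g[...,k,:]@n.astype(np.float32),uv[:,0].astype(np.float32)[None],uv[:,1].astype(np.float32)[None],cv2.INTER_LINEAR)[0] for k in range(3)],-1)",
"v=np.stack([map_coordinates(g[...,k,0],uv.T[::-1],order=1)*n[0]+map_coordinates(g[...,k,1],uv.T[::-1],order=1)*n[1] for k in range(3)],-1)").replace("from scipy.opt","from scipy.ndimage import map_coordinates\nfrom scipy.opt",1)
open('fit.py','w').write(s)
E
cat > m1.py <<'E'
from fit import *
np.set_printoptions(precision=4,suppress=True)
ims={c:snap(c) for c in('top','scene')}
a=cv2.resize(ims['top'][120:305,140:440],None,fx=2.5,fy=2.5,interpolation=cv2.INTER_CUBIC)
cv2.imwrite('pics/c1.png',a[:,:,::-1])
def xy(uv,z): return unproj('top',uv,z)[0,:2]
sets=(('both',ims),('top',{'top':ims['top']}),('scene',{'scene':ims['scene']}))
for nm,M,p0,an in(('cover',COVER,xy([348,206],.04),(.1,-.2,1.2,1.6)),('folder',FOLDER,xy([199,168],.1),(-.03,.03)),('frame',FRAME,xy([197,165],.118),(-.03,.03)),('bin',BIN,xy([415,160],.1),(-.05,.05))):
    for m,I in sets: print(nm,m,*min((fit(I,M,[p0[0],p0[1],a]) for a in an),key=lambda r:r[1]))
W={'top':[[195,152],[194,176]],'scene':[[470,255],[469,233]]}
for c in W: print('wad',c,unproj(c,W[c],.1315)[:,:2].ravel())
for n,t,z in(('bottles',[[370,138],[342,148],[282,237],[430,220]],.05),('cap',[[323,134]],.02),('packet',[[391,237]],.014)): print(n,unproj('top',t,z)[:,:2].tolist())
E
python3 m1.py
```

```text
cover both [ 0.4777 -0.1311  0.1486] -1317.696616826635
cover top [ 0.4746 -0.1313  0.1482] -714.9930613941159
cover scene [ 0.4949 -0.1278  0.1466] -708.4090604302036
folder both [0.5536 0.2824 0.0628] -4088.2510436039092
folder top [0.5532 0.283  0.0647] -2094.610082874814
folder scene [0.5619 0.2818 0.0612] -2067.6725478941476
frame both [0.5513 0.2799 0.063 ] -2281.8528737565684
frame top [0.5499 0.2807 0.0677] -1073.1238585228148
frame scene [0.544  0.2788 0.0634] -1388.0882240603312
bin both [ 0.6141 -0.3149 -0.0701] -1651.2014062233507
bin top [ 0.6112 -0.3147 -0.068 ] -888.1752700950576
bin scene [ 0.6157 -0.315  -0.0704] -986.9452318529158
wad top [0.5817 0.2866 0.5159 0.2816]
wad scene [0.5784 0.2833 0.5292 0.2826]
bottles [[0.6757303138899794, -0.1913694167802705], [0.6409039038075307, -0.11063900978996549], [0.3749979821509413, 0.0463743257861357], [0.443287291232205, -0.36242667352866226]]
cap [[0.6924749009219588, -0.054309782105743415]]
packet [[0.39385693168651026, -0.2620729778885912]]
```

View pics/c1.png

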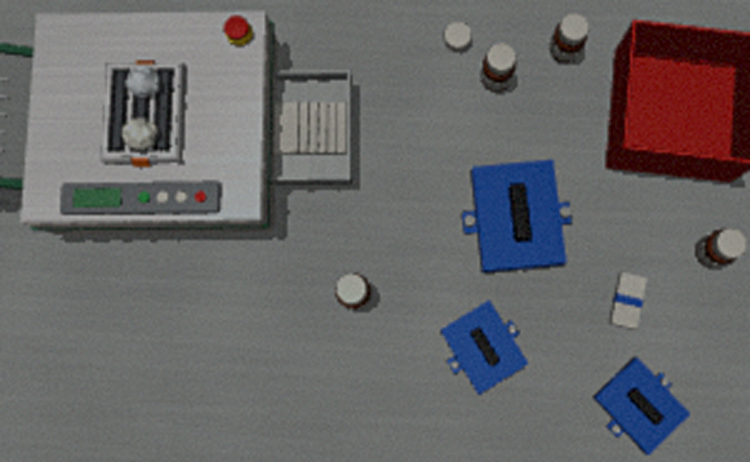

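Picture 3 confirms the cover: the one at crop (518,215) is clearly larger than the two at (484,347) and (643,405). The wads lie along the roller frame at crop (142,82) and (140,132). I'll move over the wads now and refine the cover and seat poses on the way.

```bash
python3 -m creep '[[-0.012,0,0,-6.3,0,0],[-0.012,0,0,-6.3,0,0],[-0.012,0,0,-6.3,0,0],[0,-0.03,0.029,0,0,0],[0,-0.03,0.029,0,0,0]]' 0.8
python3 -m creep '[[0,-0.03,0.029,0,0,0],[0,-0.03,0.029,0,0,0],[0,-0.03,0.029,0,0,0],[0,-0.03,0.029,0,0,0],[0,-0.03,0.029,0,0,0]]'
python3 -m creep '[[0,-0.03,0.029,0,0,0],[0,-0.03,0.029,0,0,0],[0,-0.03,0.029,0,0,0],[0,-0.03,0.029,0,0,0],[0,0,0,0,0,0]]'
cat > m2.py <<'E'
from fit import *
np.set_printoptions(precision=4,suppress=True)
ims={c:snap(c) for c in('top','scene')}
def blob(im,lo,hi,box):
    x0,y0,x1,y1=box;h=cv2.cvtColor(im,cv2.COLOR_RGB2HSV)[y0:y1,x0:x1]
    n,l,s,c=cv2.connectedComponentsWithStats(cv2.inRange(h,np.array(lo),np.array(hi)),connectivity=8)
    return sorted([(int(s[i,4]),(c[i]+[x0,y0]).round(1).tolist(),s[i,:4].tolist()) for i in range(1,n) if s[i,4]>4],reverse=True)[:4]
print('rib top',blob(ims['top'],(0,0,0),(180,255,35),(325,180,370,230)))
print('rib scene',blob(ims['scene'],(0,0,0),(180,255,50),(255,180,305,235)))
print('orange top',blob(ims['top'],(5,140,80),(20,255,255),(170,130,230,200)))
print('orange scene',blob(ims['scene'],(5,140,80),(20,255,255),(430,200,500,300)))
h,w=400,640;out=[]
for c,boxs in(('top',((150,120,260,215),(315,175,380,235))),('scene',((390,195,550,330),(245,175,315,240)))):
    for b in boxs:
        o=ims[c][b[1]:b[3],b[0]:b[2]];out.append(cv2.resize(o,(390,290),interpolation=cv2.INTER_CUBIC))
cv2.imwrite('pics/c2.png',np.vstack([np.hstack(out[:2]),np.hstack(out[2:])])[:,:,::-1])
E
python3 m2.py
```

```text
time_s: 1.7
tcp_pos: [0.2391, 0.5951, 0.259]
tool_rot: [0.707, -0.023, 0.707, 0.024]
wrist_force: [1.3, 0.7, 0.3]
width: 0.799
time_s: 2.2
tcp_pos: [0.3949, 0.4531, 0.2589]
tool_rot: [0.707, -0.022, 0.707, 0.022]
wrist_force: [-0.1, 0.0, -0.4]
width: 0.796
time_s: 2.7
tcp_pos: [0.5223, 0.3354, 0.2589]
tool_rot: [0.708, -0.02, 0.706, 0.018]
wrist_force: [0.7, -0.2, -0.2]
width: 0.801
rib top [(115, [347.6, 204.2], [19, 14, 8, 22])]
rib scene []
orange top [(25, [195.9, 184.5], [23, 53, 7, 4])]
orange scene [(44, [468.8, 276.8], [34, 74, 10, 6])]
```

View pics/c2.png

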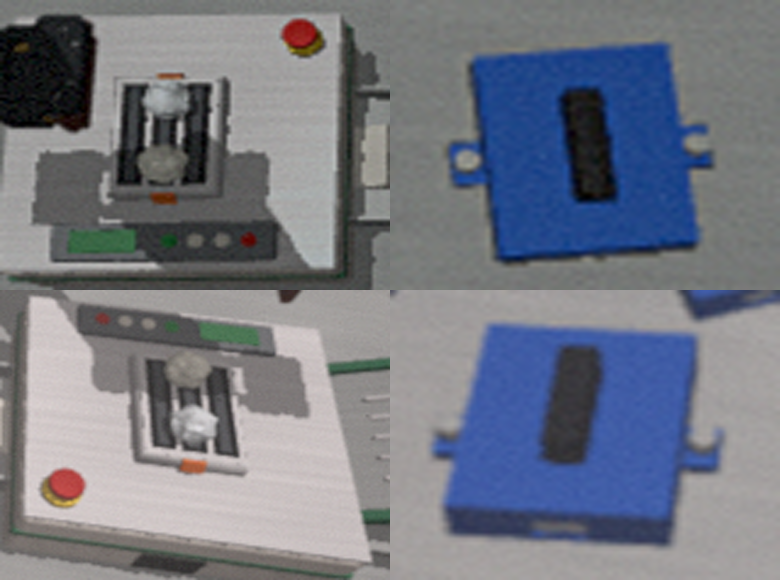

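Picture 4: the catches show orange in the top crop at (171,76) and (163,198). Wads in the top view are at about pixels (196.8,152.4) and (195.4,173.4), and in the scene view at (469.6,257.8) and (466.7,231.3). I'll triangulate and overlay the fits, using the images from when the arm was out of the way.

```bash
cat > m3.py <<'E'
from fit import *
from scipy.optimize import least_squares
np.set_printoptions(precision=4,suppress=True)
def tri(t,s): 
    r=least_squares(lambda P:np.r_[proj('top',P)[0]-t,proj('scene',P)[0]-s],[.5,.1,.1]);return r.x,np.sqrt((r.fun**2).mean())
print('A',tri([196.8,152.4],[469.6,257.8]),'B',tri([195.4,173.4],[466.7,231.3]))
print('nearcatch top z.11',unproj('top',[195.9,184.5],.11),'far scene',unproj('scene',[468.8,276.8],.11))
t=cv2.imread('pics/t0.png')[:,:,::-1];s=cv2.imread('pics/s0.png')[:,:,::-1]
ims={'top':t.copy(),'scene':s.copy()}
def multi(M,p0,sp=.012):
    res=[]
    G={c:grads(i,1.2) for c,i in ims.items()}
    g=np.arange(-sp,sp+1e-9,.003)
    c=min(((score([p0[0]+a,p0[1]+b,p0[2]+d],G,M),a,b,d) for a in g for b in g for d in(-.03,-.015,0,.015,.03)))
    r=minimize(score,np.array(p0)+c[1:],(G,M),method='Nelder-Mead',options=dict(initial_simplex=np.array(p0)+np.array(c[1:])+np.array([[0,0,0],[.002,0,0],[0,.002,0],[0,0,.01]]),xatol=1e-5,fatol=1e-4))
    return r.x,r.fun
F2=FOLDER; 
for nm,M,p0 in(('cover',COVER,[.476,-.131,.148]),('cover top face',COVER[:1],[.476,-.131,.148]),('rib',COVER[1:],[.476,-.131,.148]),('housing',FOLDER[:1],[.5536,.2824,.063]),('frame',FRAME[:1],[.5513,.28,.063])):
    r=multi(M,p0);print(nm,r)
    allims=ims
    for c in('top','scene'):
        ims={c:allims[c]};print('   ',c,multi(M,r[0],.006))
    ims=allims
E
python3 m3.py
```

```text
A (array([0.5822, 0.2836, 0.1273]), np.float64(0.12210329486676148)) B (array([0.5239, 0.2795, 0.1282]), np.float64(0.07908671546276301))
nearcatch top z.11 [[0.498  0.2811 0.11  ]] far scene [[0.6132 0.2877 0.11  ]]
cover (array([ 0.4768, -0.1313,  0.1494]), np.float64(-1074.8240966618569))
    top (array([ 0.4746, -0.1314,  0.1472]), np.float64(-570.5545127044268))
    scene (array([ 0.4789, -0.1313,  0.151 ]), np.float64(-556.7372565312932))
cover top face (array([ 0.4771, -0.1315,  0.1493]), np.float64(-788.3846200754181))
    top (array([ 0.4749, -0.1315,  0.1483]), np.float64(-403.3579898453406))
    scene (array([ 0.4787, -0.1317,  0.1459]), np.float64(-424.87440077008057))
rib (array([ 0.4743, -0.1313,  0.1517]), np.float64(-293.0907076251937))
    top (array([ 0.4738, -0.1312,  0.1473]), np.float64(-168.63084655814754))
    scene (array([ 0.4815, -0.1305,  0.1617]), np.float64(-136.78233302187195))
housing (array([0.5543, 0.2845, 0.0643]), np.float64(-2749.915536613402))
    top (array([0.554 , 0.2852, 0.0672]), np.float64(-1437.4080639684046))
    scene (array([0.5545, 0.2839, 0.0621]), np.float64(-1333.8225523897631))
frame (array([0.5513, 0.2805, 0.061 ]), np.float64(-1177.8097247788326))
    top (array([0.5512, 0.2813, 0.0585]), np.float64(-482.3661239457665))
    scene (array([0.5514, 0.2798, 0.0624]), np.float64(-724.2516557757073))
```

```bash
python3 -m creep '[[0,-0.0277,0.0281,0,0,0],[0,-0.0277,0.0281,0,0,0],[0.045,0,0,0,0,0],[0.045,0,0,0,0,0],[0.040,0,0,0,0,0]]' 0.8
python3 -m creep '[[0.004,0,0,0,0,0],[0.003,0,0,0,0,0],[0,0,0,0,0,0],[0,0,0,0,0,0],[0,0,0,0,0,0]]' 0 8
python3 -m creep '[[0,0,0,0,0,0],[0,0,0,0,0,0],[-0.03,0,0,0,0,0],[-0.04,0,0,0,0,0],[-0.02,0,0,0,0,0]]'
```

```text
time_s: 3.3
tcp_pos: [0.5751, 0.2921, 0.1269]
tool_rot: [0.706, -0.023, 0.707, 0.024]
wrist_force: [-0.5, 1.5, 0.3]
width: 0.794
time_s: 3.8
tcp_pos: [0.5777, 0.2908, 0.1236]
tool_rot: [0.708, -0.022, 0.706, 0.023]
wrist_force: [0.3, 0.1, 0.8]
width: 0.39
time_s: 4.3
tcp_pos: [0.5779, 0.2906, 0.2151]
tool_rot: [0.708, -0.021, 0.706, 0.023]
wrist_force: [-0.1, 0.3, -0.7]
width: 0.389
```

```bash
python3 -m creep '[[0,-0.043,0.002,0,0,0],[0,-0.043,0.002,0,0,0],[0,-0.043,0.002,0,0,0],[0,-0.043,0.002,0,0,0],[0,-0.043,0.002,0,0,0]]'
python3 -m creep '[[0,-0.043,0.002,0,0,0],[0,-0.043,0.002,0,0,0],[0,-0.043,0.002,0,0,0],[0,-0.043,0.002,0,0,0],[0,-0.043,0.002,0,0,0]]'
python3 -m creep '[[0,-0.043,0.002,0,0,0],[0,-0.043,0.002,0,0,0],[0,-0.043,0.002,0,0,0],[0,-0.04,0.002,0,0,0],[0,0,0,0,0,0]]'
```

```text
time_s: 4.8
tcp_pos: [0.6001, 0.0744, 0.212]
tool_rot: [0.707, -0.022, 0.707, 0.022]
wrist_force: [0.5, 0.6, -1.3]
width: 0.389
time_s: 5.3
tcp_pos: [0.6236, -0.1395, 0.2119]
tool_rot: [0.707, -0.022, 0.707, 0.022]
wrist_force: [0.2, 0.1, -0.1]
width: 0.388
time_s: 5.8
tcp_pos: [0.6401, -0.314, 0.2116]
tool_rot: [0.706, -0.021, 0.707, 0.018]
wrist_force: [-0.4, -0.3, -0.9]
width: 0.389
```

```bash
python3 -m creep '[[0.045,0,0,0,0,0],[0.045,0,0,0,0,0],[0.035,0,0,0,0,0],[0,0,0,0,0,0],[0,0,0,0,0,0]]'
python3 -m creep '[[0,0,0,0,0,0],[0,0,0,0,0,0],[0,0,0,0,0,0],[-0.03,0,0,0,0,0],[-0.05,0,0,0,0,0]]' 0.75
python3 -m creep '[[-0.045,0.02,-0.002,0,0,0],[0,0.043,-0.004,0,0,0],[0,0.043,-0.007,0,0,0],[0,0.043,-0.007,0,0,0],[0,0.043,-0.007,0,0,0]]'
python3 -m creep '[[0,0.043,-0.006,0,0,0],[0,0.043,-0.006,0,0,0],[0,0.043,-0.006,0,0,0],[0,0.043,-0.006,0,0,0],[0,0.043,-0.006,0,0,0]]'
python3 -m creep '[[0,0.043,-0.006,0,0,0],[0,0.043,-0.006,0,0,0],[0,0.043,-0.006,0,0,0],[0,0.043,-0.004,0,0,0],[0,0,0,0,0,0]]'
```

```text
time_s: 6.3
tcp_pos: [0.6425, -0.3055, 0.0872]
tool_rot: [0.707, -0.022, 0.707, 0.023]
wrist_force: [0.5, -0.3, -0.3]
width: 0.39
time_s: 6.8
tcp_pos: [0.6404, -0.3047, 0.1647]
tool_rot: [0.705, -0.021, 0.709, 0.023]
wrist_force: [0.2, -0.6, 0.4]
width: 0.745
time_s: 7.3
tcp_pos: [0.6031, -0.1145, 0.2128]
tool_rot: [0.707, -0.022, 0.706, 0.022]
wrist_force: [0.6, 0.7, 0.7]
width: 0.747
time_s: 7.8
tcp_pos: [0.5596, 0.0983, 0.2128]
tool_rot: [0.707, -0.022, 0.706, 0.022]
wrist_force: [0.6, -0.6, -0.2]
width: 0.751
time_s: 8.3
tcp_pos: [0.5248, 0.2749, 0.2125]
tool_rot: [0.707, -0.024, 0.706, 0.027]
wrist_force: [-0.1, -0.2, 0.1]
width: 0.748
```

```bash
python3 -m creep '[[0.03,0,0,0,0,0],[0,0,0,0,0,0],[0,0,0,0,0,0],[0,0,0,0,0,0],[0,0,0,0,0,0]]'
python3 - <<'E'
from h import *
t=snap('top');s=snap('scene')
a=[cv2.resize(t[120:200,370:460],(400,300)),cv2.resize(s[180:300,120:240],(350,300)),cv2.resize(t[120:220,140:270],(400,300)),cv2.resize(s[190:330,400:560],(350,300))]
cv2.imwrite('pics/c3.png',np.vstack([np.hstack(a[:2]),np.hstack(a[2:])])[:,:,::-1])
E
```

```text
time_s: 8.8
tcp_pos: [0.5279, 0.2668, 0.183]
tool_rot: [0.707, -0.022, 0.706, 0.022]
wrist_force: [0.1, 0.4, -0.1]
width: 0.752
```

View pics/c3.png

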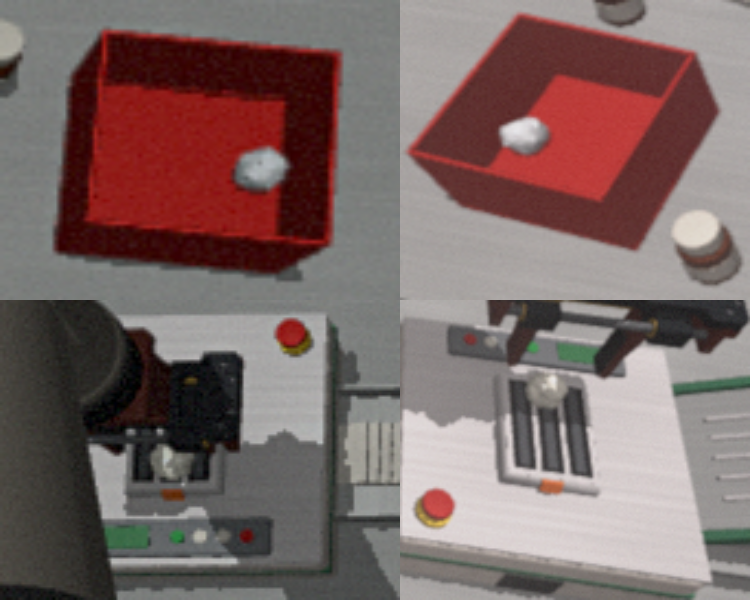

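Picture 5: wad A lies in the bin (top-left panel, (262,170)), and wad B is still on the frame. Next I'll grasp wad B.

```bash
python3 -m creep '[[0,0.0125,-0.003,0,0,0],[0.03,0,0,0,0,0],[0.025,0,0,0,0,0],[0.005,0,0,0,0,0],[0,0,0,0,0,0]]'
python3 -m creep '[[0,0,0,0,0,0],[0,0,0,0,0,0],[0,0,0,0,0,0],[0,0,0,0,0,0],[0,0,0,0,0,0]]' 0 8
python3 -m creep '[[0,0,0,0,0,0],[-0.03,0,0,0,0,0],[-0.045,0,0,0,0,0],[-0.02,-0.02,0,0,0,0],[0,-0.043,0.006,0,0,0]]'
python3 -m creep '[[0,-0.043,0.006,0,0,0],[0,-0.043,0.006,0,0,0],[0,-0.043,0.006,0,0,0],[0,-0.043,0.006,0,0,0],[0,-0.043,0.006,0,0,0]]'
python3 -m creep '[[0,-0.043,0.006,0,0,0],[0,-0.043,0.006,0,0,0],[0,-0.043,0.006,0,0,0],[0,-0.043,0.006,0,0,0],[0,-0.043,0.006,0,0,0]]'
python3 -m creep '[[0,-0.043,0.006,0,0,0],[0,-0.043,0.006,0,0,0],[0,-0.02,0.003,0,0,0],[0,0,0,0,0,0],[0,0,0,0,0,0]]'
```

```text
time_s: 9.4
tcp_pos: [0.5226, 0.2797, 0.1212]
tool_rot: [0.706, -0.023, 0.707, 0.022]
wrist_force: [0.2, 0.2, 0.5]
width: 0.752
time_s: 9.9
tcp_pos: [0.5236, 0.2794, 0.1223]
tool_rot: [0.707, -0.022, 0.706, 0.022]
wrist_force: [-0.9, 0.2, 2.9]
width: 0.404
time_s: 10.4
tcp_pos: [0.534, 0.2212, 0.2201]
tool_rot: [0.709, -0.023, 0.705, 0.027]
wrist_force: [0.5, 0.1, -0.2]
width: 0.4
time_s: 10.9
tcp_pos: [0.5766, 0.0024, 0.2166]
tool_rot: [0.707, -0.022, 0.707, 0.022]
wrist_force: [0.1, 0.3, 1.1]
width: 0.403
time_s: 11.4
tcp_pos: [0.6202, -0.2102, 0.2164]
tool_rot: [0.707, -0.022, 0.707, 0.022]
wrist_force: [0.7, 0.2, 0.2]
width: 0.4
time_s: 11.9
tcp_pos: [0.6417, -0.3127, 0.216]
tool_rot: [0.706, -0.022, 0.707, 0.023]
wrist_force: [0.5, -0.5, -0.0]
width: 0.4
```

```bash
python3 -m creep '[[0.045,0.008,0,0,0,0],[0.045,0,0,0,0,0],[0.038,0,0,0,0,0],[0,0,0,0,0,0],[0,0,0,0,0,0]]'
python3 -m creep '[[0,0,0,0,0,0],[0,0,0,0,0,0],[0,0,0,0,0,0],[-0.03,0,0,0,0,0],[-0.05,0,0,0,0,0]]' 0.75
python3 -m creep '[[-0.045,0.01,-0.01,0,0,0],[0,0.03,-0.025,0,0,0],[0,0.03,-0.025,0,0,0],[0,0.03,-0.025,0,0,0],[0,0.03,-0.025,0,0,0]]'
python3 -m creep '[[0,0.03,-0.025,0,0,0],[0,0.015,-0.012,0,0,0],[0,0,0,-4.9,0,0],[0,0,0,0,0,0],[0,0,0,0,0,0]]' 0.6
python3 - <<'E'
from fit import *
t=snap('top');s=snap('scene');ims={'top':t.copy(),'scene':s.copy()}
np.set_printoptions(precision=4,suppress=True)
o=telemetry.get_obs();print(o['tcp_pos'],o['tool_rot'])
# folder clean view now, wads gone
fr=[(1,rect(.12,.13,.1)[0]),(1,rect(.055,.042,.11)[0]),(.5,rect(.051,.038,.118)[0])]
for nm,M in(('housing',fr[:1]),('frame',fr[1:]),('all',fr)):
  for m,I in(('both',ims),('top',{'top':t}),('scene',{'scene':s})):
    print(nm,m,*min((fit(I,M,[.5535+a,.2835,.0645]) for a in(-.003,0.003)),key=lambda r:r[1]))
for nm,p in(('h',[.5545,.2843,.0645]),):
  c,sn=np.cos(p[2]),np.sin(p[2]);R=np.array([[c,-sn,0],[sn,c,0],[0,0,1]])
  out=[]
  for cam,b,S in(('top',(160,128,240,212),5),('scene',(415,200,525,300),4)):
    im=cv2.resize(ims[cam][b[1]:b[3],b[0]:b[2]],None,fx=S,fy=S,interpolation=cv2.INTER_CUBIC).copy()
    for (w,r),col in zip(fr,((255,0,255),(0,255,0),(0,255,255))):
        uv=(proj(cam,r@R.T+[p[0],p[1],0])-[b[0],b[1]]+.5)*S
        cv2.polylines(im,[np.round(uv).astype(int)],False,col,1)
    out.append(cv2.copyMakeBorder(im,0,420-im.shape[0],0,0,cv2.BORDER_CONSTANT))
  o=np.hstack(out);cv2.imwrite('pics/c4.png',cv2.resize(o,(800,int(o.shape[0]*800/o.shape[1])))[:,:,::-1])
E
```

```text
time_s: 12.4
tcp_pos: [0.6418, -0.3037, 0.0892]
tool_rot: [0.707, -0.023, 0.707, 0.023]
wrist_force: [1.0, -0.6, 0.2]
width: 0.401
time_s: 12.9
tcp_pos: [0.6394, -0.3043, 0.1667]
tool_rot: [0.705, -0.021, 0.709, 0.023]
wrist_force: [1.5, -0.8, 0.3]
width: 0.747
time_s: 13.4
tcp_pos: [0.5225, -0.1818, 0.2146]
tool_rot: [0.707, -0.022, 0.706, 0.022]
wrist_force: [0.8, 0.7, 0.0]
width: 0.749
time_s: 13.9
tcp_pos: [0.4841, -0.1405, 0.2144]
tool_rot: [0.706, -0.052, 0.705, 0.051]
wrist_force: [0.1, -0.8, -0.5]
width: 0.599
[ 0.484  -0.1406  0.2139] [ 0.7054 -0.0518  0.705   0.0516]
housing both [0.5543 0.2846 0.0644] -3370.336544881894
housing top [0.5543 0.2852 0.0672] -1797.2171036446412
housing scene [0.5616 0.2844 0.0584] -1492.870787878575
frame both [0.5623 0.2802 0.064 ] -2642.21164515391
frame top [0.5491 0.2803 0.064 ] -1226.9822700039597
frame scene [0.562  0.2798 0.0649] -1775.1373340834296
all both [0.5625 0.2816 0.064 ] -4584.526386099778
all top [0.552  0.2819 0.0666] -2365.6882843355193
all scene [0.562  0.2808 0.0651] -2863.097795797907
```

View pics/c4.png

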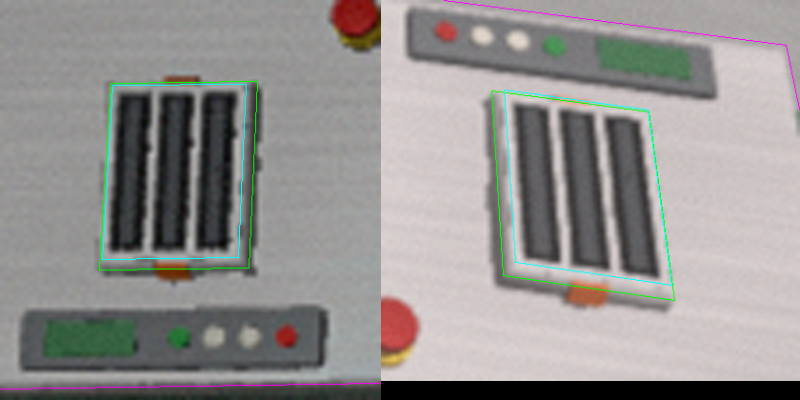

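Picture 6: with the wads gone, the housing and catch measurements agree on a seat near (0.5545, 0.2844) with yaw 0.0645. The frame-top edges disagree by about 2 mm between the two cameras, so I'll check that again with the cover held above. Next is grasping the cover.

```bash
python3 -m creep '[[0.04,0.0102,-0.0055,0,0,0],[0.045,0,0,0,0,0],[0.045,0,0,0,0,0],[0.035,0,0,0,0,0],[0.008,0,0,0,0,0]]' 0.6
python3 -m creep '[[0.002,0,0,0,0,0],[0,0,0,0,0,0],[0,0,0,0,0,0],[0,0,0,0,0,0],[0,0,0,0,0,0]]'
```

```text
time_s: 14.5
tcp_pos: [0.4742, -0.1307, 0.0373]
tool_rot: [0.703, -0.052, 0.707, 0.052]
wrist_force: [-0.2, 0.2, -0.2]
width: 0.603
time_s: 15.0
tcp_pos: [0.4774, -0.1309, 0.0396]
tool_rot: [0.706, -0.053, 0.704, 0.052]
wrist_force: [-0.6, -0.4, 0.0]
width: 0.598
```

```bash
python3 - <<'E'
from h import *
t=snap('top');s=snap('scene')
for cam,im,b in(('top',t,(170,135,225,192)),('scene',s,(435,215,500,285))):
    g=im[b[1]:b[3],b[0]:b[2]].astype(float).mean(2)
    for th in(60,75,90):
        n,l,st,c=cv2.connectedComponentsWithStats((g<th).astype(np.uint8))
        k=[i for i in range(1,n) if st[i,4]>40]
        print(cam,th,[(int(st[i,4]),(c[i]+b[:2]).round(1).tolist(),unproj(cam,c[i]+b[:2],.117)[0,:2].round(4).tolist()) for i in k])
E
```

```text
top 60 [(148, [187.0, 163.3], [0.5535, 0.3095]), (149, [196.0, 163.4], [0.5544, 0.2852]), (143, [204.9, 163.6], [0.5552, 0.2612])]
top 75 [(222, [187.0, 163.8], [0.5522, 0.3092]), (218, [196.0, 163.7], [0.5535, 0.2852]), (216, [204.9, 163.5], [0.5555, 0.2613])]
top 90 [(83, [212.2, 165.8], [0.5499, 0.2409]), (230, [186.9, 163.9], [0.5519, 0.3095]), (230, [195.9, 163.7], [0.5535, 0.2855]), (235, [204.8, 163.3], [0.5559, 0.2616])]
scene 60 []
scene 75 [(62, [452.3, 247.7], [0.5611, 0.2547]), (56, [458.8, 249.2], [0.5617, 0.2671]), (66, [464.7, 249.8], [0.5604, 0.2787]), (62, [471.1, 250.3], [0.5588, 0.2909]), (71, [477.1, 250.8], [0.5572, 0.3026]), (71, [483.5, 252.4], [0.5581, 0.3148])]
scene 90 [(211, [455.5, 248.4], [0.5612, 0.2609]), (223, [467.9, 250.0], [0.5594, 0.2847]), (234, [480.1, 251.0], [0.5563, 0.3084])]
```

The roller centroids give (0.554, 0.2852) from the top camera and (0.559, 0.2847) from the scene camera. I'll take the seat as about (0.5565, 0.2848). Next I'll go down to the cover top and grip.

```bash
python3 -m creep '[[0.004,0,0,0,0,0],[0.002,0,0,0,0,0],[0.002,0,0,0,0,0],[0.001,0,0,0,0,0],[0,0,0,0,0,0]]'
python3 -m creep '[[0.001,0,0,0,0,0],[0,0,0,0,0,0],[0,0,0,0,0,0],[0,0,0,0,0,0],[0,0,0,0,0,0]]' 0 40
python3 -m creep '[[0,0,0,0,0,0],[0,0,0,0,0,0],[0,0,0,0,0,0],[0,0,0,0,0,0],[0,0,0,0,0,0]]'
```

```text
time_s: 15.6
tcp_pos: [0.4765, -0.1307, 0.0303]
tool_rot: [0.705, -0.052, 0.705, 0.053]
wrist_force: [-4.2, 1.3, 14.5]
width: 0.602
time_s: 16.1
tcp_pos: [0.4792, -0.1328, 0.0303]
tool_rot: [0.707, -0.053, 0.703, 0.051]
wrist_force: [-0.3, -1.9, 13.5]
width: 0.199
time_s: 16.6
tcp_pos: [0.4792, -0.1328, 0.0303]
tool_rot: [0.707, -0.053, 0.703, 0.051]
wrist_force: [-0.2, -3.8, 13.2]
width: 0.205
```

```bash
python3 -m creep '[[-0.02,0,0,0,0,0],[-0.04,0,0,0,0,0],[-0.04,0,0,0,0,0],[-0.04,0,0,0,0,0],[-0.03,0,0,4.7,0,0]]'
python3 -m creep '[[0,0.0374,0.0094,0,0,0],[0,0.0374,0.0094,0,0,0],[0,0.0374,0.0094,0,0,0],[0,0.0374,0.0094,0,0,0],[0,0.0374,0.0094,0,0,0]]'
python3 -m creep '[[0,0.0374,0.0094,0,0,0],[0,0.0374,0.0094,0,0,0],[0,0.0374,0.0094,0,0,0],[0,0.0374,0.0094,0,0,0],[0,0.0374,0.0094,0,0,0]]'
python3 -m creep '[[0,0.0374,0.0094,0,0,0],[0,0,0,0,0,0],[0,0,0,0,0,0],[0,0,0,0,0,0],[0,0,0,0,0,0]]'
python3 - <<'E'
from h import *
o=telemetry.get_obs();print(o)
E
```

```text
time_s: 17.1
tcp_pos: [0.4768, -0.131, 0.2007]
tool_rot: [0.707, -0.023, 0.706, 0.023]
wrist_force: [0.4, 0.1, -2.3]
width: 0.201
time_s: 17.6
tcp_pos: [0.5107, 0.0603, 0.1981]
tool_rot: [0.706, -0.024, 0.707, 0.023]
wrist_force: [1.0, -0.7, -1.2]
width: 0.2
time_s: 18.1
tcp_pos: [0.5452, 0.2499, 0.1978]
tool_rot: [0.706, -0.024, 0.707, 0.023]
wrist_force: [0.1, -0.2, -1.4]
width: 0.203
time_s: 18.6
tcp_pos: [0.5526, 0.2846, 0.1985]
tool_rot: [0.707, -0.023, 0.707, 0.022]
wrist_force: [0.7, -0.7, -1.8]
width: 0.207
{'time_s': 18.6, 'joints': array([-0.64845625,  0.41257063,  0.0956135 ,  1.71902826, -0.04441387,
        1.01288139,  1.09776762]), 'joint_vel': array([-0.00092596, -0.00196235, -0.00375416, -0.00573768, -0.00175598,
       -0.00081689, -0.00092473]), 'joint_torque': array([-4.38547488e-01, -5.31406796e+01,  2.04529122e+00, -2.64284509e+01,
       -2.24405498e-02,  7.44790561e-02,  3.48018388e-03]), 'tcp_pos': array([0.55263349, 0.28463916, 0.1984949 ]), 'tool_rot': array([ 0.70661781, -0.02303199,  0.70686612,  0.02238479]), 'wrist_force': array([ 0.69745461, -0.72725538, -1.81071543]), 'ft_torque': array([ 0.03528079, -0.00660068,  0.02777569]), 'width': 0.20661071652304172}
```

```bash
python3 -m creep '[[0.02,0,0.002,0,0,0],[0.015,0,0.002,0,0,0],[0,0,0,0,0,0],[0,0,0,0,0,0],[0,0,0,0,0,0]]'
python3 - <<'E'
from fit import *
np.set_printoptions(precision=4,suppress=True)
t=snap('top');s=snap('scene');ims={'top':t.copy(),'scene':s.copy()}
o=telemetry.get_obs();T=o['tcp_pos'];print(T,o['tool_rot'])
zb=T[2]-.030
C=[(1,rect(.0605,.0475,zb+.03)[0])]
e=lambda a,b:np.array([a,b])
F=[(1,e([.0605,-.0475,zb+.03],[.0605,.0475,zb+.03])),(1,e([.0605,-.0475,zb+.0],[.0605,.0475,zb])),(1,e([.0605,-.0475,zb+.03],[-.0605,-.0475,zb+.03])),(1,e([.0605,.0475,zb+.03],[-.0605,.0475,zb+.03])),(1,e([-.0605,-.0475,zb+.03],[-.0605,.0475,zb+.03]))]
P=[]
for m,I,M in(('both',ims,C),('top',{'top':t},C),('scene',{'scene':s},C),('sceneF',{'scene':s},F)):
    r=min((fit(I,M,[T[0]+a,T[1],.0645]) for a in(-.004,0,.004)),key=lambda r:r[1]);print(m,*r)
    if m=='sceneF':P=r[0]
out=[]
for p,col in((P,(255,255,0)),([T[0],T[1],.0645],(255,0,255))):
    c,sn=np.cos(p[2]),np.sin(p[2]);R=np.array([[c,-sn,0],[sn,c,0],[0,0,1]])
    for cam in ims:
        for w,r in C+F[1:2]:
            uv=np.round((proj(cam,r@R.T+[p[0],p[1],0]))*16).astype(int);
            if cam=='scene': cv2.polylines(ims[cam],[uv],False,col,1,shift=4)
a=[cv2.resize(ims['top'][120:220,140:270],(390,300)),cv2.resize(ims['scene'][190:310,410:540],(410,380))]
cv2.imwrite('pics/c5.png',np.hstack([cv2.copyMakeBorder(a[0],0,80,0,0,0),a[1]])[:,:,::-1])
E
```

```text
time_s: 19.1
tcp_pos: [0.5568, 0.2868, 0.1643]
tool_rot: [0.707, -0.023, 0.706, 0.024]
wrist_force: [0.7, 0.1, -1.4]
width: 0.204
[0.5569 0.2871 0.1644] [ 0.7071 -0.0233  0.7063  0.0238]
both [0.5723 0.2787 0.0567] -913.7761329469762
top [0.5737 0.2719 0.2331] -464.089185442095
scene [0.5853 0.2886 0.054 ] -655.308669722933
sceneF [0.5711 0.2878 0.0539] -926.4720589905958
```

View pics/c5.png

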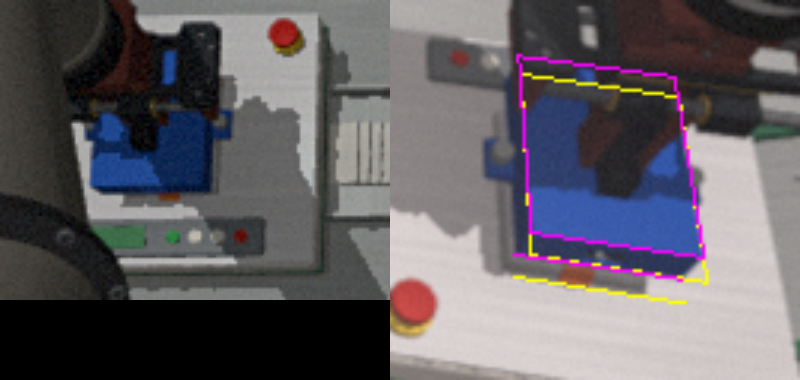

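```bash
python3 - <<'E'
from fit import *
np.set_printoptions(precision=1,suppress=True,linewidth=200)
s=snap('scene').copy();s0=cv2.imread('pics/s0.png')[:,:,::-1].copy()
T=telemetry.get_obs()['tcp_pos'];zb=T[2]-.03
d=np.arange(-.008,.0085,.001);print('d',d*1e3)
def scan(im,E,p,ax):
    G={'scene':grads(im,.8)};out=[]
    for k in d:
        q=np.array(p,float);q[:2]+=k*(np.array([np.cos(p[2]),np.sin(p[2])]) if ax==0 else np.array([-np.sin(p[2]),np.cos(p[2])]))
        out.append(-score(q,G,[(1,np.array(E))]))
    print(np.array(out))
p=[T[0],T[1],.0645];a,b=.0605,.0475
print('cover front top, front bottom, -y side, +y side')
scan(s,[[a,-b,zb+.03],[a,b,zb+.03]],p,0);scan(s,[[a,-b,zb],[a,b,zb]],p,0)
scan(s,[[0,-b,zb+.03],[a,-b,zb+.03]],p,1);scan(s,[[0,b,zb+.03],[a,b,zb+.03]],p,1)
p=[.5565,.2848,.0645]
print('frame +x top, +x shoulder, -x top; -y top, +y top')
scan(s0,[[.051,-.038,.118],[.051,.038,.118]],p,0);scan(s0,[[.055,-.042,.11],[.055,.042,.11]],p,0);scan(s0,[[-.051,-.038,.118],[-.051,.038,.118]],p,0)
scan(s0,[[-.051,-.038,.118],[.051,-.038,.118]],p,1);scan(s0,[[-.051,.038,.118],[.051,.038,.118]],p,1)
E
```

```text
d [-8. -7. -6. -5. -4. -3. -2. -1.  0.  1.  2.  3.  4.  5.  6.  7.  8.]
cover front top, front bottom, -y side, +y side
[  0.4   1.4   5.   15.2  35.8  69.5 110.7 147.4 166.1 158.2 125.2  81.7  50.1  31.9  25.7  36.9  44.4]
[ 18.3  25.1  34.7  55.3  89.7 139.3 192.6 228.3 231.8 197.4 134.3  66.9  29.6  23.8  32.3  20.4  10.2]
[72.7 57.4 38.1 18.9 10.9 23.8 45.7 62.  67.2 59.4 43.5 26.2 12.1  3.9  1.2  0.9  0.4]
[ 12.3  11.3   8.6  14.6  33.2  65.8 107.  140.3 158.1 157.2 143.3 125.6 106.4  89.5  72.1  55.9  39.9]
frame +x top, +x shoulder, -x top; -y top, +y top
[128.3 204.2 268.7 296.6 283.2 225.1 141.1  54.7  24.   86.3 129.9 160.1 176.  179.3 171.2 150.5 115.6]
[ 36.9  99.7 144.3 176.1 192.9 196.5 187.7 164.4 125.8  68.7   6.2  88.8 164.3 215.1 233.2 218.  183.2]
[ 81.7  49.1  29.7  19.9  16.   15.7  12.    3.8  12.2  37.7  69.5 101.8 129.8 145.3 145.3 130.4 105. ]
[  3.3  89.8 148.1 182.6 199.2 203.3 181.1 134.3  38.7  91.4 228.1 345.4 395.  367.8 276.  152.   39.1]
[189.  319.  401.4 415.2 352.8 244.7 140.1  57.4  13.4   0.9   1.6   2.9   4.3   3.6   2.4   0.9   0.4]
```

Picture 7: the held cover matches the TCP-based wireframe within 0.5 mm in the scene camera, so that camera and the TCP agree. The frame then sits at x between 0.556 and 0.561 and y about 0.2846. I'll aim for (0.5585, 0.2846) and feel my way down.

```bash
python3 -m creep '[[0.004,-0.0026,0.0014,0,0,0],[0.006,0,0,0,0,0],[0.003,0,0,0,0,0],[0,0,0,0,0,0],[0,0,0,0,0,0]]' 0 60
python3 -m creep '[[0.002,0,0,0,0,0],[0.002,0,0,0,0,0],[0,0,0,0,0,0],[0,0,0,0,0,0],[0,0,0,0,0,0]]'
python3 - <<'E'
from h import *
print(telemetry.get_obs()['ft_torque'])
E
```

```text
time_s: 19.75
tcp_pos: [0.5579, 0.2844, 0.1505]
tool_rot: [0.707, -0.024, 0.707, 0.024]
wrist_force: [0.5, 0.8, -1.9]
width: 0.202
time_s: 20.25
tcp_pos: [0.558, 0.2844, 0.1467]
tool_rot: [0.707, -0.024, 0.707, 0.024]
wrist_force: [0.5, 0.3, -1.4]
width: 0.203
[-0.02735742 -0.00458042  0.00212353]
```

Free air so far, and the rim is just below the frame top. I'll continue in small steps.

```bash
python3 -m creep '[[0.001,0,0,0,0,0],[0.001,0,0,0,0,0],[0,0,0,0,0,0],[0,0,0,0,0,0],[0,0,0,0,0,0]]'
python3 -m creep '[[0.001,0,0,0,0,0],[0.001,0,0,0,0,0],[0,0,0,0,0,0],[0,0,0,0,0,0],[0,0,0,0,0,0]]'
```

```text
time_s: 20.75
tcp_pos: [0.5581, 0.2843, 0.1447]
tool_rot: [0.707, -0.024, 0.707, 0.024]
wrist_force: [-0.2, -0.2, -1.6]
width: 0.197
time_s: 21.25
tcp_pos: [0.5577, 0.2844, 0.1426]
tool_rot: [0.707, -0.024, 0.707, 0.024]
wrist_force: [-1.5, 0.5, 0.3]
width: 0.198
```

```bash
python3 -m creep '[[0.001,0,0,0,0,0],[0,0,0,0,0,0],[0,0,0,0,0,0],[0,0,0,0,0,0],[0,0,0,0,0,0]]'
python3 -c "
from h import *
o=telemetry.get_obs();print(o['wrist_force'],o['ft_torque'])"
python3 -m creep '[[0.001,0,0,0,0,0],[0,0,0,0,0,0],[0,0,0,0,0,0],[0,0,0,0,0,0],[0,0,0,0,0,0]]'
python3 -c "
from h import *
o=telemetry.get_obs();print(o['wrist_force'],o['ft_torque'],o['tcp_pos'])"
```

```text
time_s: 21.75
tcp_pos: [0.558, 0.2844, 0.1418]
tool_rot: [0.707, -0.023, 0.707, 0.024]
wrist_force: [-2.7, -0.2, 4.4]
width: 0.2
[-2.69944367 -0.23598121  4.3679131 ] [-0.04647517  1.09295112 -0.02271126]
time_s: 22.25
tcp_pos: [0.5582, 0.2845, 0.1408]
tool_rot: [0.707, -0.023, 0.707, 0.024]
wrist_force: [-2.5, 0.3, 4.4]
width: 0.203
[-2.49162553  0.27595275  4.40109181] [-0.03345537  1.00573931  0.02143353] [0.55821046 0.28448778 0.14084125]
```

Contact is on the near (-x) catch first, with Fx -2.6 N and a matching moment. I'll shift about 1 mm in -x and press on.

```bash
python3 -m creep '[[0,0,-0.001,0,0,0],[0.001,0,0,0,0,0],[0,0,0,0,0,0],[0,0,0,0,0,0],[0,0,0,0,0,0]]'
python3 -c "
from h import *
o=telemetry.get_obs();print(o['wrist_force'],o['ft_torque'],o['tcp_pos'])"
python3 -m creep '[[0.001,0,0,0,0,0],[0,0,0,0,0,0],[0,0,0,0,0,0],[0,0,0,0,0,0],[0,0,0,0,0,0]]'
python3 -c "
from h import *
o=telemetry.get_obs();print(o['wrist_force'],o['ft_torque'],o['tcp_pos'])"
```

```text
time_s: 22.75
tcp_pos: [0.5581, 0.2845, 0.1404]
tool_rot: [0.707, -0.023, 0.706, 0.024]
wrist_force: [-1.9, -1.4, 5.5]
width: 0.201
[-1.89047729 -1.36050728  5.52586962] [-0.0432886   0.56625966  0.00963268] [0.558084   0.28447304 0.14037337]
time_s: 23.25
tcp_pos: [0.5583, 0.2845, 0.1397]
tool_rot: [0.708, -0.023, 0.706, 0.024]
wrist_force: [-0.7, -0.0, 7.6]
width: 0.202
[-0.74573762 -0.02081183  7.64498167] [-0.04134906  0.52514704 -0.0249465 ] [0.5583489  0.28452916 0.13966455]
```

```bash
python3 -m creep '[[0.001,0,0,0,0,0],[0.001,0,0,0,0,0],[0,0,0,0,0,0],[0,0,0,0,0,0],[0,0,0,0,0,0]]'
python3 -m creep '[[0.001,0,0,0,0,0],[0.001,0,0,0,0,0],[0,0,0,0,0,0],[0,0,0,0,0,0],[0,0,0,0,0,0]]'
python3 -c "
from h import *
o=telemetry.get_obs();print(o['wrist_force'],o['ft_torque'],o['tcp_pos'],o['tool_rot'])"
```

```text
time_s: 23.75
tcp_pos: [0.5586, 0.2846, 0.1382]
tool_rot: [0.708, -0.023, 0.706, 0.024]
wrist_force: [-2.2, -0.3, 10.6]
width: 0.202
time_s: 24.25
tcp_pos: [0.5586, 0.2848, 0.1365]
tool_rot: [0.708, -0.023, 0.706, 0.024]
wrist_force: [-2.0, -0.3, 13.2]
width: 0.2
[-1.98436072 -0.33717723 13.18445047] [-0.26677165  0.88583795 -0.12661823] [0.55858262 0.28479392 0.13650368] [ 0.70791291 -0.0227739   0.70552557  0.02396499]
```

```bash
python3 -m creep '[[0.001,0,-0.0005,0,0,0],[0.001,0,0,0,0,0],[0,0,0,0,0,0],[0,0,0,0,0,0],[0,0,0,0,0,0]]'
python3 -m creep '[[0.001,0,0,0,0,0],[0.001,0,0,0,0,0],[0,0,0,0,0,0],[0,0,0,0,0,0],[0,0,0,0,0,0]]'
python3 -m creep '[[0.001,0,0,0,0,0],[0.001,0,0,0,0,0],[0,0,0,0,0,0],[0,0,0,0,0,0],[0,0,0,0,0,0]]'
python3 -c "
from h import *
o=telemetry.get_obs();print(o['wrist_force'],o['ft_torque'],o['tcp_pos'],o['tool_rot'])"
```

```text
time_s: 24.75
tcp_pos: [0.557, 0.2846, 0.1328]
tool_rot: [0.707, -0.023, 0.706, 0.024]
wrist_force: [0.0, 1.1, 3.2]
width: 0.202
time_s: 25.25
tcp_pos: [0.5558, 0.2839, 0.1306]
tool_rot: [0.706, -0.024, 0.707, 0.023]
wrist_force: [-3.6, -0.6, 6.3]
width: 0.204
time_s: 25.75
tcp_pos: [0.5557, 0.2839, 0.1303]
tool_rot: [0.706, -0.024, 0.707, 0.023]
wrist_force: [-9.2, -2.1, 18.5]
width: 0.21
[-9.19136528 -2.14537931 18.50609099] [-0.63415225  1.48717593  0.09466259] [0.55566503 0.28387469 0.13030413] [ 0.70619701 -0.02375396  0.70722816  0.02344912]
```

Fully down: TCP z 0.1303 with the force rising against the deck. I'll ease off to about 10 N and check.

```bash
python3 -m creep '[[-0.0006,0,-0.0005,0,0,0],[-0.0005,0,0,0,0,0],[0,0,0,0,0,0],[0,0,0,0,0,0],[0,0,0,0,0,0]]'
python3 - <<'E'
from h import *
o=telemetry.get_obs();print(o['wrist_force'],o['ft_torque'],o['tcp_pos'],o['tool_rot'])
t=snap('top');s=snap('scene')
a=[cv2.resize(s[190:310,410:540],(400,370)),cv2.resize(t[120:220,140:270],(400,370)),cv2.resize(s[180:300,120:240],(300,220)),cv2.resize(t[100:290,270:470],(300,220))]
cv2.imwrite('pics/c6.png',np.vstack([np.hstack(a[:2]),cv2.copyMakeBorder(np.hstack(a[2:]),0,0,0,200,0)])[:,:,::-1])
E
```

```text
time_s: 26.25
tcp_pos: [0.5557, 0.2839, 0.1304]
tool_rot: [0.707, -0.024, 0.707, 0.023]
wrist_force: [-4.7, -1.6, 11.2]
width: 0.201
[-4.66502922 -1.58605448 11.20315817] [-0.19770567  0.63922977  0.0182141 ] [0.55569282 0.28390216 0.13040166] [ 0.70652122 -0.02370996  0.70690577  0.0234486 ]
```

View pics/c6.png

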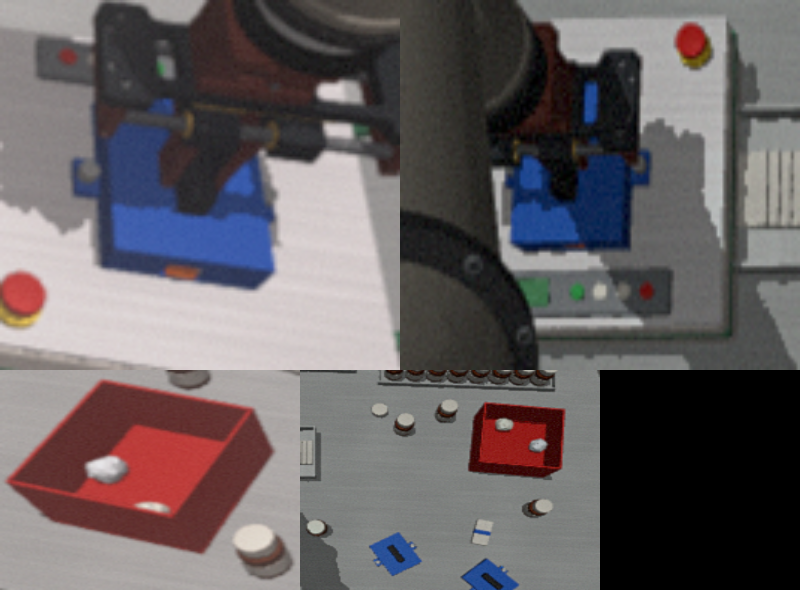

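Picture 8: the far orange catch shows in the cover's window at (183,270), and the cover is flush. Both wads are in the bin at (503,424) and (538,445) in the lower panel, and the bottles, cap and packet haven't moved. I'm handing in.

```bash
python3 -c "
from workcell import telemetry,hand_in
o=telemetry.get_obs();print(o['time_s'],o['wrist_force'],o['tcp_pos']);print(hand_in())"
```

```text
26.35 [-5.25152533 -0.81838759 10.87862056] [0.55570605 0.28392013 0.13041503]
the job is handed in; nothing more can be done
None
```

The job is handed in at 26.4 s. Both crumpled leaflets are in the reject bin. The largest blue cover is clipped over the rollers, and the gripper is still holding it down.

**Last checks:**
- **Seating:** The fingertips rest on the cover's top, 0.4 mm above where it would be if perfectly flush (limit 2 mm), and level. The press force dropped at the snap and then rose against the deck.
- **Push:** The wrist reads about 10.9 N upward, plus about 5 N of sideways load that I left in.
- **Catches:** The far catch shows orange in its window. The near one is hidden from the scene camera, so I judge it only from the symmetric force drop and the flush height.
- **Bystanders:** In the last picture the bottles, loose cap and leaflet packet look undisturbed.

**Disagreements:** The two cameras differed by 4–5 mm in x for the cover and the seat. I relied on the scene camera, which matched the held cover. The final x still came out about 3 mm below my estimate, and the lead-in and force feedback took that up.

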